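# Erect the casting box and hold the wheel's index plunger out

## Robot

A 6-joint arm with a two-finger parallel gripper is mounted at the origin on the work surface. World frame = base frame: x ahead of the robot, y to its left, z up, the work surface at z = 0. Lengths are in m, angles in rad, forces in N, time in s.
With the tool pointing down it reaches from about 0.275 to 0.875 m from the base axis. Payload 12.5 kg.
Tool frame: the origin (TCP) lies on the centre line of the jaws, within the pads' length; the fingertips stand r.finger_overhang ahead of it and the grasp point (between the pads) lies 3 mm ahead of it (r.finger_overhang is the distance from the TCP to the fingertips, in m); z points along the fingers, y is the direction in which the jaws open and shut (so a half turn about z gives the same grasp; the last joint's range is limited). The gripper opens to 85 mm and grips with 20 to 120 N. Pads are 22 mm wide; open, the fingers measure 114 mm over their backs; the gripper's body (76 mm by 85 mm) begins 54 mm behind the grasp point. The pads swing forward as they close: fully open they stand 13 mm farther back than shut.
Start: joints at [1.03, 0.351, 1.652, -0, 1.139, -0.085], TCP at [0.242, 0.494, 0.253] pointing down, gripper open.
Joint ranges: [-2.75, 2.75], [-0.79, 2.1], [0.01, 2.65], [-1.57, 4.71], [0.07, 3.14], [-2.87, 2.87]. Speed limits (rad/s): [2.22, 2.22, 2.79, 3.14, 3.14, 3.14].

## Interface

Orientations are given as a unit quaternion [x, y, z, w].
In Python, from cell import r, optics gives the robot as it stands. The module is installed in compiled form; this text tells all that it offers. Calls block until the motion is done:
- r.move_to(position, orientation): joint-space move of the TCP to a pose.
- r.move_linear(position, rot=None, vel=0.15): straight line of the TCP; rot=None keeps the orientation; vel is the mean speed in m/s.
- r.set_joints(angles): joint-space move.
- r.set_gripper(opening, squeeze=None): opening from 0.0 (shut) to 1.0 (fully open); squeeze is the grip in N (None keeps the last); returns when the fingers have stopped.
- r.sleep(seconds).
- r.inverse_kinematics(position, orientation): joint angles nearest the present ones, or None.
- optics.get_image(name): name is "side" or "top" or "wrist"; returns a dict with "pixels" (480x640x3 uint8, red, green, blue), "depth" (480x640 float32, m along the optical axis (not along the pixel's ray), 0 where there is no reading), "fx", "fy", "cx", "cy" (pixels), "D" ([k1, k2, p1, p2, k3] as OpenCV has them; the pictures are not rectified), "camera_from_world" (4x4, takes a point from world to camera coordinates); the wrist camera has in their place "mount" (4x4, takes a point from camera to tool coordinates, whose origin is the TCP and whose axes are the flange's). Camera axes: x right, y down, z forward; pixel columns grow to the right and rows downward; lengths in m; the calibration is good to about 2 mm. A picture is of the moment at which its call begins: read the wrist's pose just before it.
A pose or a line that the arm cannot do raises r.PlanningError and nothing moves.
- r.hand_in(): hands the job in, once; it reports no verdict.
Readings, each from a call of its own:
- r.current_t(): time.
- r.current_q(): joint angles.
- r.current_qvel(): joint speeds.
- r.current_effort(): joint torques, N m.
- r.current_tool_pos(): TCP position.
- r.current_ee_rot(): TCP orientation.
- r.current_contact_force(): force on the tool from outside, world axes, zero at the start.
- r.current_torque(): the same for the moment, N m.
- r.current_opening(): opening from 0.0 (shut) to 1.0 (fully open).
Only numpy, scipy, OpenCV 4.12 (cv2) and the standard library are available. Lean on these libraries where they do the work, as an engineer would, in place of code of your own. Each camera call takes 0.05 s, during which the arm holds its last target.

## Task

Raise the three folded-down walls of the casting box on the banding wheel until all stand fully upright round the clay relief. Then pull the wheel's sprung index plunger fully back by its black knob, out of its hole in the wheel rim, and finish while still holding it there, so that a colleague can turn the wheel to pour. Leave the pots, bottle and tools around it where they are.

Things in the scene. Friction and masses are not known exactly. Their poses are not given: they have to be found in the camera images.
- wheel: Banding wheel fixed to the table with an open plywood casting box on it; origin at table level on the wheel axis, z up, yaw varies. Aluminium head 170 mm across, z 55 to 75 mm; on it a 120 mm square board with a clay relief, top at z = 90 mm. The far (+x) wall is fixed upright, the other three start folded outwards on hinges; hinge axes level at z = 90 mm, 62 mm from the wheel axis.
- wall_front (a joint): Hinge angle (rad) of the wall on the wheel's own -x (nearest the robot) side: 0 = folded out level, 1.571 = upright, at its stop. Stiff hinge (0.35 N m): the wall stays at any angle it is left at. Plywood wall 12 mm thick, 148 mm long, 56 mm high; beyond its top edge two flat steel arms carry a round grip rail.
- wall_front_rail (a point): Middle of that wall's grip rail: wooden dowel 14 mm thick, 148 mm long, parallel to the hinge, free between the arms for 124 mm, with an open slot 31 mm wide between it and the wall. Its axis lies 94 mm from the hinge axis along the wall and 6 mm to the outer side (underside when flat). Own x points from rail to hinge, y along the rail.
- wall_right (a joint): Hinge angle (rad) of the wall on the wheel's own -y side: 0 = folded out level, 1.571 = upright, at its stop. Stiff hinge (0.35 N m): the wall stays at any angle it is left at. Plywood wall 12 mm thick, 122 mm long, 56 mm high; beyond its top edge two flat steel arms carry a round grip rail.
- wall_right_rail (a point): Middle of that wall's grip rail: wooden dowel 14 mm thick, 122 mm long, parallel to the hinge, free between the arms for 98 mm, with an open slot 31 mm wide between it and the wall. Its axis lies 94 mm from the hinge axis along the wall and 6 mm to the outer side (underside when flat). Own x points from rail to hinge, y along the rail.
- wall_left (a joint): Hinge angle (rad) of the wall on the wheel's own +y side: 0 = folded out level, 1.571 = upright, at its stop. Stiff hinge (0.35 N m): the wall stays at any angle it is left at. Plywood wall 12 mm thick, 122 mm long, 56 mm high; beyond its top edge two flat steel arms carry a round grip rail.
- wall_left_rail (a point): Middle of that wall's grip rail: wooden dowel 14 mm thick, 122 mm long, parallel to the hinge, free between the arms for 98 mm, with an open slot 31 mm wide between it and the wall. Its axis lies 94 mm from the hinge axis along the wall and 6 mm to the outer side (underside when flat). Own x points from rail to hinge, y along the rail.
- plunger (a joint): Travel (m) of the index plunger: 0 = pin seated in its hole in the wheel head's rim, 0.018 = fully back at its stop; the pin is out of the hole from 0.012. Spring: 5 N at 0, 9 N at 0.018, pushing home. It slides level, straight away from the wheel axis, at 240 degrees about the wheel's own z from its own x (between front and right walls).
- knob (a point): Black round pull knob of the plunger, 26 mm across, 24 mm long, axis level, 65 mm above the table; this point is its middle, 160 mm from the wheel axis when seated; own x is the pulling direction. Towards the wheel a 12 mm neck enters the housing on a grey bracket 32 mm wide, 85 mm high, whose end is 25 mm from the knob's middle. Clear below to the table.
- small_pot: Bystander, loose: terracotta cup-shaped pot, 56 mm wide, 48 mm high, near the wheel's front left corner; origin at its underside.
- slip_jar: Bystander, loose: low white jar, 54 mm wide, 55 mm high, near the wheel's far left corner; origin at its underside.
- dip_bowl: Bystander, loose: white bowl, 72 mm wide, 32 mm high, near the wheel's far right corner; origin at its underside.
- water_bottle: Bystander, loose: clear bottle, 64 mm wide, 190 mm high, on the left of the table; origin at its underside.
- tool_mug: Bystander, loose: terracotta mug, 80 mm wide, 90 mm high, on the right of the table; origin at its underside.
- spatula: Bystander, loose: spatula lying on the right of the table; origin under its middle.
- brush: Bystander, loose: brush lying on the left of the table; origin under its middle.

How it is judged:
By the outcome, as a careful person would: the job done as asked, in the order asked, and still so for the second after the job is handed in, while the arm keeps its last pose, push and grip.
It also fails if it takes over 72 s, if anything falls off the work surface, if the arm or the gripper's body presses on something with over 40 N, if the wrist force passes 120 N, or if a joint passes its speed limit or range.

## Working session

There is one attempt and no reset: what is moved stays moved. The work goes in short steps, each a Python script; the robot and the scene stay as the last script left them, time stands still between calls to the robot, and variables do not carry over. Pictures are saved under pics/ and viewed, and the job is handed in when it is done.

```bash
mkdir -p pics; ls
python3 - <<'E'
from cell import r, optics
import cv2,pickle
for n in ["side","top","wrist"]:
    p=(r.current_tool_pos(),r.current_ee_rot())
    d=optics.get_image(n); d['pose']=p
    pickle.dump(d,open(f"{n}0.pkl","wb"))
    cv2.imwrite(f"pics/{n}0.png",d["pixels"][:,:,::-1])
    print(n,d["fx"],d["cx"],d["D"])
    print(d.get("camera_from_world",d.get("mount")))
print(r.finger_overhang,r.current_t(),r.current_tool_pos(),r.current_ee_rot())
E
```

```text
pics
side 528.1277146010892 321.858947286184 [-0.13602057  0.          0.          0.          0.        ]
[[-0.85832207 -0.51305764  0.00742144  0.4780455 ]
 [-0.27568772  0.44891792 -0.84998175  0.23508926]
 [ 0.43275802 -0.7316041  -0.52675985  1.15181955]
 [ 0.          0.          0.          1.        ]]
top 604.7438005951656 320.7686923592899 [-0.04967649  0.          0.          0.          0.        ]
[[ 0.00934963 -0.99970215  0.02254324 -0.04213958]
 [-0.98097222 -0.01354183 -0.19367531  0.5849321 ]
 [ 0.1939229  -0.0203035  -0.98080665  1.55303887]
 [ 0.          0.          0.          1.        ]]
wrist 355.9489614562519 318.3713973527477 [0.01841699 0.         0.         0.         0.        ]
[[ 7.67596872e-04 -9.65259290e-01 -2.61292773e-01  6.47050890e-02]
 [ 9.99999582e-01  6.11376261e-04  6.79161287e-04 -3.65660862e-04]
 [-4.95818543e-04 -2.61293186e-01  9.65259356e-01 -1.20605095e-01]
 [ 0.00000000e+00  0.00000000e+00  0.00000000e+00  1.00000000e+00]]
0.022 0.15 [0.24194349 0.49367287 0.25290235] [ 2.25891652e-01  9.74152339e-01 -4.10008579e-04 -1.20619695e-04]
```

View pics/side0.png

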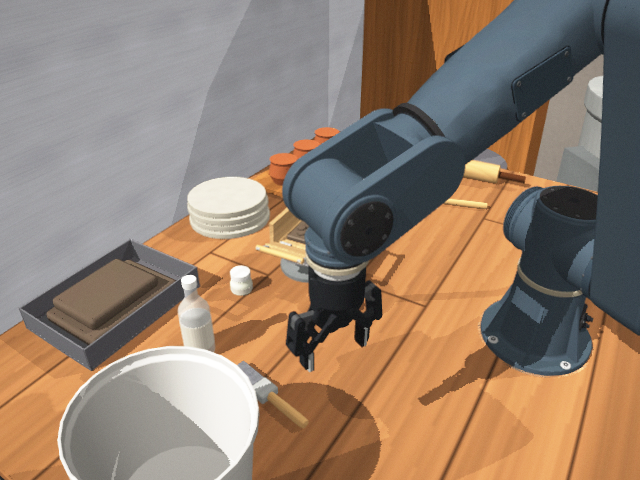

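View pics/top0.png

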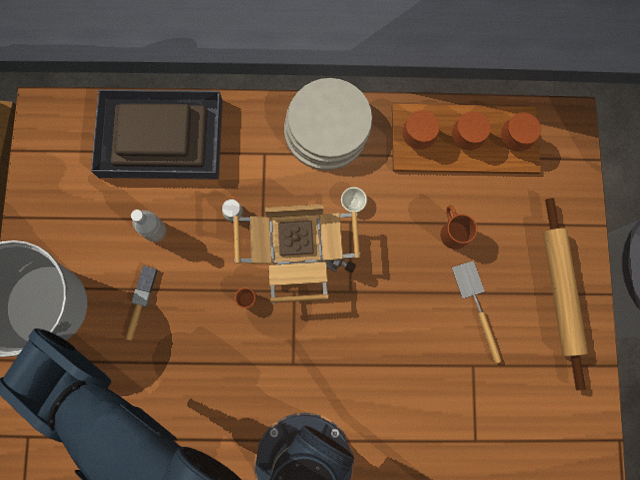

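View pics/wrist0.png

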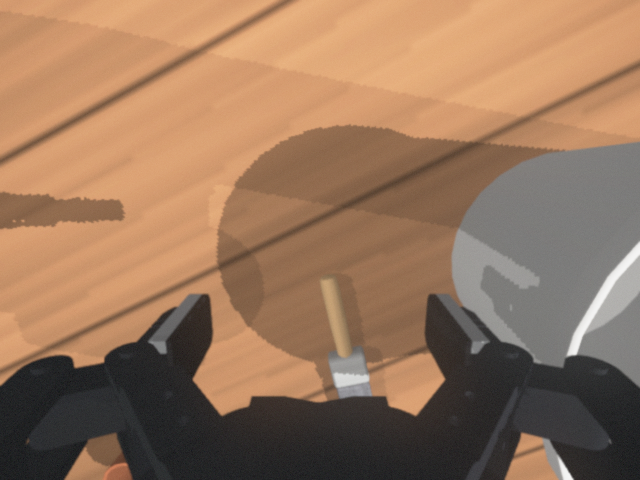

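Run:
```python
import cv2,pickle
d=pickle.load(open("top0.pkl","rb"))
im=d["pixels"][180:320,210:400,::-1]
cv2.imwrite("pics/top0c.png",cv2.resize(im,None,fx=4.2,fy=4.2,interpolation=cv2.INTER_CUBIC))
```

```text
(no output)
```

View pics/top0c.png

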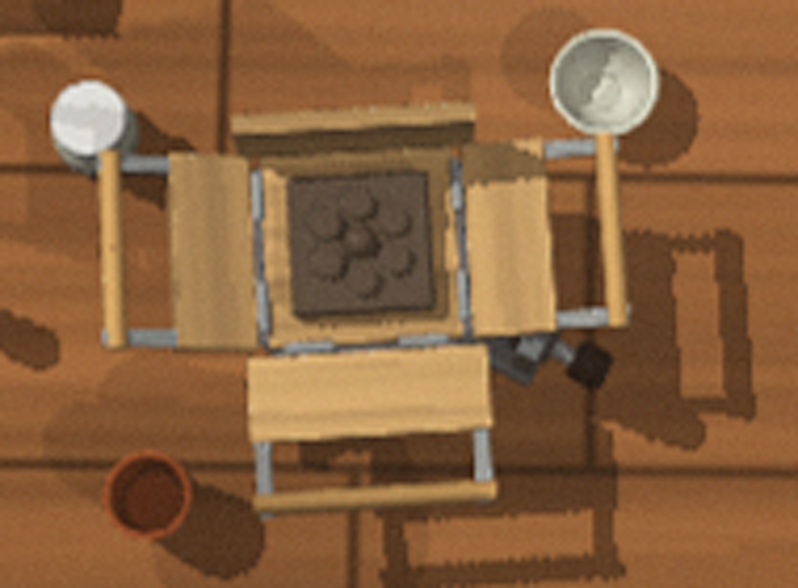

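```bash
cat > fit.py <<'E'
import cv2,pickle,numpy as np
from scipy.optimize import least_squares
d=pickle.load(open("top0.pkl","rb"))
K=np.array([[d["fx"],0,d["cx"]],[0,d["fy"],d["cy"]],[0,0,1]]);T=d["camera_from_world"]
obs=np.array([(110,152),(114,346),(604,136),(618,325),(256,499),(495,488),(589,366)],float)/4.2+[210,180]-0.4
R=.061
loc=np.array([(R,.156,.084),(-R,.156,.084),(R,-.156,.084),(-R,-.156,.084),(-.156,.074,.084),(-.156,-.074,.084),(-.5*.16,-.866*.16,.070)])
def W(p):
    c,s=np.cos(p[2]),np.sin(p[2]);w=loc.copy();w[:,0]=p[0]+c*loc[:,0]-s*loc[:,1];w[:,1]=p[1]+s*loc[:,0]+c*loc[:,1];return w
def proj(w): return cv2.projectPoints(w,cv2.Rodrigues(T[:3,:3])[0],T[:3,3],K,np.array(d["D"]))[0][:,0]
f=lambda p:(proj(W(p))-obs).ravel()
s=least_squares(f,[.5,0,0]);print(s.x,np.degrees(s.x[2]));print(f(s.x).reshape(-1,2).round(2))
def unp(u,v,z):
    n=cv2.undistortPoints(np.array([[[u,v]]],float),K,np.array(d["D"]))[0,0];Rt=T[:3,:3].T
    o=-Rt@T[:3,3];v=Rt@[n[0],n[1],1];return o+v*(z-o[2])/v[2]
for nm,c,z in [("pot",(148,494),.048),("slip",(90,113),.055),("bowl",(605,80),.032)]:
    print(nm,unp(c[0]/4.2+209.6,c[1]/4.2+179.6,z))
dep=d["depth"]
for (u,v) in [(236,240),(352,240),(300,298),(300,275),(298,240)]:
    z=dep[v,u];n=cv2.undistortPoints(np.array([[[u,v]]],float),K,np.array(d["D"]))[0,0]
    print((u,v),T[:3,:3].T@(np.array([n[0]*z,n[1]*z,z])-T[:3,3]))
E
python3 fit.py
```

```text
[0.58191878 0.02985236 0.0549374 ] 3.147681268704543
[[ 0.15  0.91]
 [ 0.07  0.53]
 [ 0.76  0.08]
 [ 0.06  0.57]
 [-1.01 -0.65]
 [-0.33 -0.5 ]
 [ 0.32 -0.91]]
pot [0.42615372 0.16227516 0.048     ]
slip [0.66896768 0.20679766 0.055     ]
bowl [ 0.70191026 -0.12519358  0.032     ]
(236, 240) [0.56315282 0.18103212 0.12915163]
(352, 240) [ 0.59304686 -0.1231635  -0.00337593]
(300, 298) [0.42175036 0.01695696 0.0909961 ]
(300, 275) [0.48136377 0.01792563 0.08824314]
(298, 240) [0.56965112 0.0242747  0.1067746 ]
```

```bash
cat >> fit.py <<'E'
print("----")
def p3(u,v):
    z=dep[v,u];n=cv2.undistortPoints(np.array([[[u,v]]],float),K,np.array(d["D"]))[0,0]
    return T[:3,:3].T@(np.array([n[0]*z,n[1]*z,z])-T[:3,3])
for v in (228,240,252):
    print(v);print(np.array([[u,*(p3(u,v)*1000)] for u in list(range(233,275,2))+list(range(316,362,2))]).round(0).astype(int).tolist())
print(np.array([[v,*(p3(290,v)*1000)] for v in range(200,304,2)]).round(0).astype(int).tolist())
E
python3 fit.py | sed -n '/----/,$p'
```

```text
----
228
[[233, 595, 190, 127], [235, 594, 185, 128], [237, 594, 179, 131], [239, 621, 189, 2], [241, 621, 184, 4], [243, 622, 179, 0], [245, 621, 173, 5], [247, 622, 168, 1], [249, 624, 163, -7], [251, 598, 146, 114], [253, 600, 141, 105], [255, 599, 136, 108], [257, 600, 131, 104], [259, 601, 126, 100], [261, 601, 121, 103], [263, 601, 116, 101], [265, 601, 110, 101], [267, 605, 106, 86], [269, 603, 101, 92], [271, 603, 95, 94], [273, 604, 90, 91], [316, 606, -22, 87], [318, 606, -27, 90], [320, 604, -32, 97], [322, 606, -38, 90], [324, 605, -43, 92], [326, 606, -48, 91], [328, 605, -53, 93], [330, 606, -59, 89], [332, 606, -64, 91], [334, 605, -69, 97], [336, 605, -74, 94], [338, 606, -80, 91], [340, 626, -90, 1], [342, 625, -95, 4], [344, 627, -101, -3], [346, 626, -106, 2], [348, 626, -112, -1], [350, 625, -117, 4], [352, 605, -116, 97], [354, 605, -121, 101], [356, 605, -126, 100], [358, 628, -140, -6], [360, 627, -146, -4]]
240
[[233, 588, 205, 1], [235, 562, 183, 137], [237, 564, 179, 124], [239, 587, 188, 4], [241, 588, 183, -1], [243, 587, 177, 5], [245, 589, 172, -2], [247
[... 2074 characters left out ...]
4, 585, 45, 108], [236, 580, 45, 105], [238, 576, 45, 98], [240, 570, 45, 104], [242, 563, 45, 113], [244, 557, 44, 115], [246, 555, 45, 100], [248, 549, 45, 103], [250, 544, 45, 100], [252, 537, 44, 112], [254, 533, 44, 108], [256, 531, 45, 89], [258, 526, 45, 86], [260, 519, 44, 97], [262, 515, 44, 85], [264, 512, 45, 75], [266, 504, 44, 92], [268, 499, 44, 91], [270, 493, 44, 96], [272, 488, 44, 94], [274, 483, 44, 93], [276, 478, 44, 92], [278, 473, 44, 88], [280, 467, 43, 95], [282, 463, 43, 90], [284, 468, 46, 3], [286, 462, 46, 7], [288, 458, 46, -2], [290, 452, 46, 2], [292, 446, 45, 4], [294, 441, 45, 0], [296, 426, 43, 93], [298, 422, 43, 87], [300, 416, 42, 93], [302, 419, 45, 8]]
```

```bash
cat > fit2.py <<'E'
import numpy as np,contextlib,io
with contextlib.redirect_stdout(io.StringIO()):
    exec(open('fit.py').read())
def ax(t): return .062+.094*np.cos(t)+.006*np.sin(t), .09+.094*np.sin(t)-.006*np.cos(t)
def W2(p):
    l,r_,f_=ax(p[3]),ax(p[4]),ax(p[5])
    loc=np.array([(R,l[0],l[1]),(-R,l[0],l[1]),(R,-r_[0],r_[1]),(-R,-r_[0],r_[1]),(-f_[0],.074,f_[1]),(-f_[0],-.074,f_[1]),(-.08,-.13856,.070)])
    c,s=np.cos(p[2]),np.sin(p[2]);w=loc.copy();w[:,0]=p[0]+c*loc[:,0]-s*loc[:,1];w[:,1]=p[1]+s*loc[:,0]+c*loc[:,1];return w
g=lambda p:np.r_[(proj(W2(p))-obs).ravel()/0.5, (ax(p[3])[1]-.125)/.003,(ax(p[4])[1]-.093)/.003,(ax(p[5])[1]-.085)/.004]
s=least_squares(g,[.58,.03,.05,.4,.1,0])
print(s.x.round(4));print(g(s.x)[:14].reshape(-1,2).round(2)*.5,g(s.x)[14:])
np.save('wheel.npy',s.x)
E
python3 fit2.py
```

```text
[0.5789 0.0312 0.0697 0.4179 0.0873 0.0126]
[[-0.265 -0.61 ]
 [ 0.38   0.11 ]
 [ 0.165 -0.38 ]
 [ 0.16   0.31 ]
 [-0.67   0.89 ]
 [ 0.03   0.185]
 [ 0.21  -0.56 ]] [-0.77890887 -0.25965768  0.04520134]
```

Run:
```python
from cell import r, optics
import cv2,pickle
r.move_to([.66,.03,.37],[0,1,0,0])
p=(r.current_tool_pos(),r.current_ee_rot())
d=optics.get_image("wrist"); d['pose']=p
pickle.dump(d,open("wrist1.pkl","wb")); cv2.imwrite("pics/wrist1.png",d["pixels"][:,:,::-1])
print(r.current_t(),p,r.current_contact_force(),r.current_q())
```

```text
2.4667 (array([0.65985719, 0.0308348 , 0.36987218]), array([-4.15960079e-04,  9.99999903e-01,  6.67178803e-05, -1.30103305e-04])) [ 0.20457099 -0.45375306 -0.52140067] [-2.37726504e-02  4.82678953e-01  1.17265425e+00  1.21341591e-04
  1.48648204e+00 -1.59550873e+00]
```

View pics/wrist1.png

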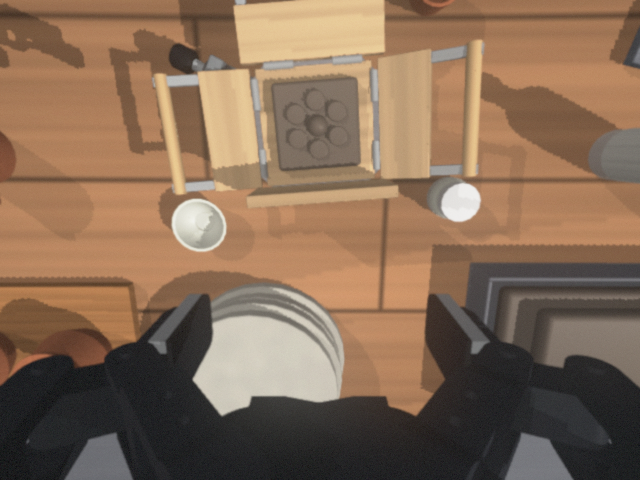

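Run:
```python
from cell import r, optics
import cv2,pickle
r.move_to([.58,.03,.37],[0,1,0,0])
p=(r.current_tool_pos(),r.current_ee_rot())
d=optics.get_image("wrist"); d['pose']=p
pickle.dump(d,open("wrist2.pkl","wb")); cv2.imwrite("pics/wrist2.png",d["pixels"][:,:,::-1])
print(r.current_t(),p)
cv2.imwrite("pics/wrist2L.png",cv2.resize(d["pixels"][60:310,130:330,::-1],None,fx=2.4,fy=2.4,interpolation=cv2.INTER_CUBIC)) 
cv2.imwrite("pics/wrist2R.png",cv2.resize(d["pixels"][60:310,300:500,::-1],None,fx=2.4,fy=2.4,interpolation=cv2.INTER_CUBIC))
```

```text
2.9333 (array([0.57953208, 0.03049666, 0.37076569]), array([-3.33873990e-04,  9.99999744e-01,  1.44032629e-06,  6.32323023e-04]))
```

View pics/wrist2.png

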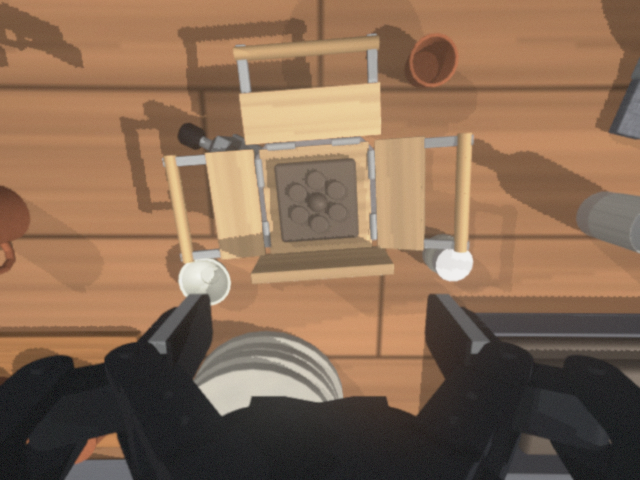

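View pics/wrist2L.png

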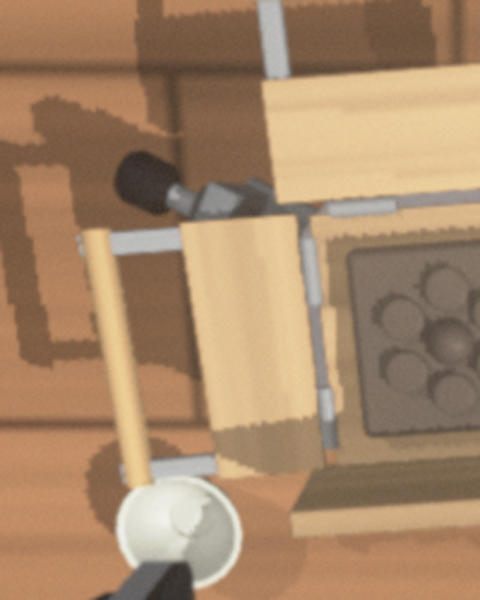

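View pics/wrist2R.png

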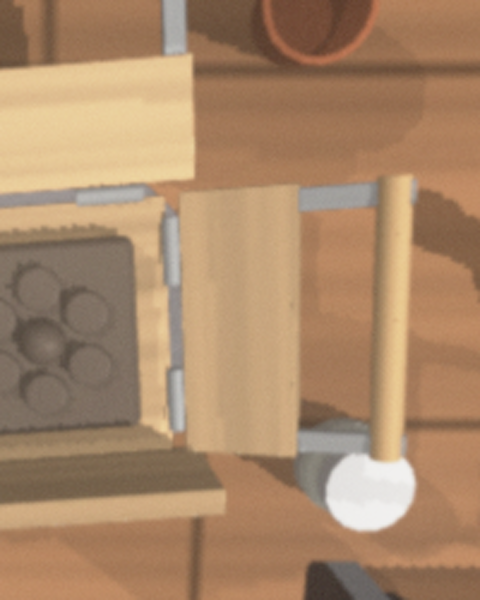

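```bash
cat > fit3.py <<'E'
import numpy as np,contextlib,io
with contextlib.redirect_stdout(io.StringIO()):
    exec(open('fit2.py').read())
from scipy.spatial.transform import Rotation as Ro
w=pickle.load(open("wrist2.pkl","rb"))
def camT(w):
    B=np.eye(4);B[:3,:3]=Ro.from_quat(w['pose'][1]).as_matrix();B[:3,3]=w['pose'][0]
    return np.linalg.inv(B@w["mount"])
Tw=camT(w)
Kw=np.array([[w["fx"],0,w["cx"]],[0,w["fy"],w["cy"]],[0,0,1]]);Dw=np.array(w["D"])
projw=lambda P:cv2.projectPoints(P,cv2.Rodrigues(Tw[:3,:3])[0],Tw[:3,3],Kw,Dw)[0][:,0]
obsw=np.array([(460.4,251.7),(465.4,133.8),(188.3,262.9),(170.4,155.8),(378,42),(235,52),(191.7,136.3)])-.3
def pw(u,v):
    z=w['depth'][v,u];n=cv2.undistortPoints(np.array([[[u,v]]],float),Kw,Dw)[0,0]
    return Tw[:3,:3].T@(np.array([n[0]*z,n[1]*z,z])-Tw[:3,3])
def rail(a,b):
    q=[]
    for t in np.linspace(.15,.85,25):
        q.append(pw(*np.round(np.array(a)*(1-t)+np.array(b)*t).astype(int)))
    q=np.array(q);return q
zs={}
for n,i in(("L",0),("R",2),("F",4)):
    q=rail(obsw[i],obsw[i+1]);zs[n]=np.median(q[:,2]);print(n,np.median(q,0).round(4),q[:,2].std().round(4))
g2=lambda p:np.r_[(proj(W2(p))-obs).ravel()/0.5,(projw(W2(p))-obsw).ravel()/0.7,(ax(p[3])[1]-zs['L']+.006)/.002,(ax(p[4])[1]-zs['R']+.006)/.002,(ax(p[5])[1]-zs['F']+.006)/.002]
s=least_squares(g2,[.58,.03,.05,.4,.1,0],loss='soft_l1')
print(s.x.round(4));e=g2(s.x);print((e[:14].reshape(-1,2)*.5).round(2).tolist(),'\n',(e[14:28].reshape(-1,2)*.7).round(2).tolist(),e[28:])
np.save('wheel.npy',s.x)
p=s.x;print("rail mids",W2(p)[:6].reshape(3,2,3).mean(1).round(4),"knob",W2(p)[6])
E
python3 fit3.py
```

```text
L [0.5622 0.1753 0.131 ] 0.0008
R [ 0.5861 -0.125   0.099 ] 0.0009
F [0.4216 0.0171 0.0922] 0.0008
[0.5776 0.0296 0.0721 0.4255 0.1177 0.0557]
[[0.33, -0.02], [1.11, 0.73], [0.73, -0.28], [0.85, 0.49], [-0.02, 1.37], [0.83, 0.51], [0.86, -0.19]] 
 [[0.96, 0.17], [0.43, 0.19], [0.89, -0.43], [-0.17, -0.25], [2.54, 0.27], [0.21, 1.67], [-0.28, 0.2]] [-0.84206139  1.02427947  1.5408624 ]
rail mids [[ 0.5667  0.1793  0.1233]
 [ 0.5888 -0.126   0.0951]
 [ 0.4218  0.0184  0.0892]] knob [ 0.50776122 -0.1143244   0.07      ]
```

```bash
cat > h.py <<'E'
from cell import r, optics
import cv2,pickle,numpy as np
from scipy.spatial.transform import Rotation as Ro
P=np.load('wheel.npy'); OFF=.007
out={'L':np.array([0,1.]),'R':np.array([0,-1.]),'F':np.array([-1.,0])}
th0={'L':P[3],'R':P[4],'F':P[5]}
Rz=lambda a:np.array([[np.cos(a),-np.sin(a)],[np.sin(a),np.cos(a)]])
def rail(w,t,r0=.094):
    d=.062+r0*np.cos(t)+.006*np.sin(t); z=.09+r0*np.sin(t)-.006*np.cos(t)
    return np.r_[P[:2]+Rz(P[2])@(out[w]*d),z]
def quat(yawx): # tool x heading (world), tool z down
    c,s=np.cos(yawx),np.sin(yawx)
    return Ro.from_matrix(np.array([[c,s,0],[s,-c,0],[0,0,-1.]])).as_quat()
Q={'L':quat(np.pi+P[2]),'R':quat(np.pi+P[2]),'F':quat(np.pi/2+P[2])}
up=lambda v,dz:np.r_[v[:2],v[2]+dz]
def snap(cam,name):
    p=(r.current_tool_pos(),r.current_ee_rot());d=optics.get_image(cam);d['pose']=p
    pickle.dump(d,open(f"{name}.pkl","wb"));cv2.imwrite(f"pics/{name}.png",d["pixels"][:,:,::-1])
def st(m=''):print(m,round(r.current_t(),2),np.round(r.current_tool_pos(),4),'F',np.round(r.current_contact_force(),1),'op',round(r.current_opening(),3))
E
python3 - <<'E'
from h import *
for w in 'LFR':
    for t in (th0[w],1.571): print(w,rail(w,t).round(3),r.inverse_kinematics(up(rail(w,t),OFF),Q[w]))
w='L';g=up(rail(w,th0[w]),OFF)
r.set_gripper(.34,30)
r.move_to(up(g,.08),Q[w]); st()
snap('wrist','w3')
r.move_linear(g); st('down')
snap('side','s3');snap('top','t3')
E
```

```text
L [0.567 0.179 0.123] [ 2.28175149e-01  5.76602377e-01  1.63382921e+00 -4.44089210e-16
  9.31161071e-01 -1.41476710e+00]
L [0.573 0.097 0.184] [ 8.84132206e-02  4.75412495e-01  1.62992818e+00 -4.44089210e-16
  1.03625198e+00 -1.55452903e+00]
F [0.422 0.018 0.089] [-6.68085225e-02  3.86250769e-01  2.09596055e+00 -4.44089210e-16
  6.59381337e-01 -1.38954446e-01]
F [0.51  0.025 0.184] [-4.27409838e-02  3.57129707e-01  1.81532436e+00 -4.44089210e-16
  9.69138586e-01 -1.14886907e-01]
R [ 0.589 -0.126  0.095] [-2.88121215e-01  6.28450543e-01  1.62547326e+00 -4.44089210e-16
  8.87668854e-01 -1.93106346e+00]
R [ 0.582 -0.038  0.184] [-1.45171609e-01  4.80166247e-01  1.62218556e+00 -4.44089210e-16
  1.03924085e+00 -1.78811386e+00]
 4.4 [0.5676 0.1788 0.2116] F [0.1 0.3 0.3] op 0.34
down 5.13 [0.5674 0.1792 0.1314] F [-0.3  0.5 -0.2] op 0.343
```

View pics/w3.png

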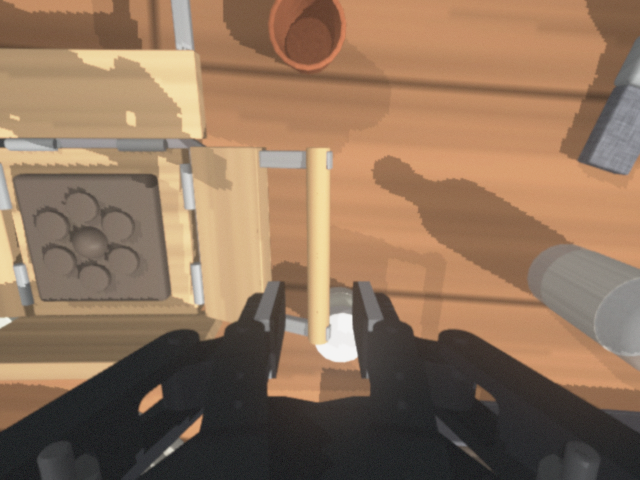

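View pics/s3.png

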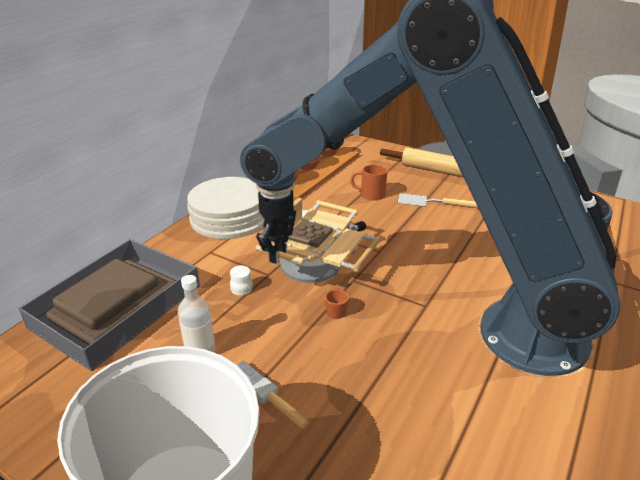

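The rail (column 318) runs centred between the jaws (270–367) and parallel to the pads. The side view shows the gripper straddling it. I'll grip and raise.

```bash
cat >> h.py <<'E'
def raise_wall(w,n=10,end=1.571,vel=.1,fmax=45):
    a=np.linspace(th0[w],end,n+1)[1:]; c=np.zeros(3)
    for t in a:
        r.move_linear(up(rail(w,t),OFF)+c,vel=vel)
        f=r.current_contact_force(); st(f'{t:.2f}')
        if np.linalg.norm(f)>fmax: print('HIGH');return False
        # relieve misfit along the wall's radius
        e=rail(w,t)-rail(w,t,r0=.0); e/=np.linalg.norm(e)
        c+=np.clip(e@f,-20,20)*5e-5*e
    return True
E
python3 - <<'E'
from h import *
r.set_gripper(0.0,35); st('grip')
print(raise_wall('L'))
snap('top','t4');snap('wrist','w4')
E
```

```text
grip 5.51 [0.5672 0.1789 0.131 ] F [ 1.7 -3.6  0.4] op 0.145
0.54 5.77 [0.5675 0.1749 0.1407] F [ 2.6 -2.6  0.8] op 0.143
0.65 6.03 [0.5679 0.1699 0.15  ] F [2.5 1.8 4.3] op 0.146
0.77 6.28 [0.5684 0.164  0.1589] F [2.1 4.7 5.6] op 0.145
0.88 6.54 [0.5689 0.1571 0.1671] F [1.  7.1 8.6] op 0.149
1.00 6.8 [0.5695 0.1493 0.1747] F [-0.4  6.6 11.8] op 0.145
1.11 7.06 [0.5701 0.1408 0.1813] F [-0.   8.6 12.6] op 0.146
1.23 7.32 [0.5708 0.1315 0.1871] F [-3.1  7.8 15.7] op 0.144
1.34 7.58 [0.5716 0.1215 0.1917] F [-1.6  6.5 16.7] op 0.147
1.46 7.83 [0.5724 0.1109 0.1953] F [-3.   4.1 18.9] op 0.148
1.57 8.09 [0.5732 0.0999 0.1969] F [ 0.4  1.3 12.4] op 0.146
True
```

View pics/w4.png

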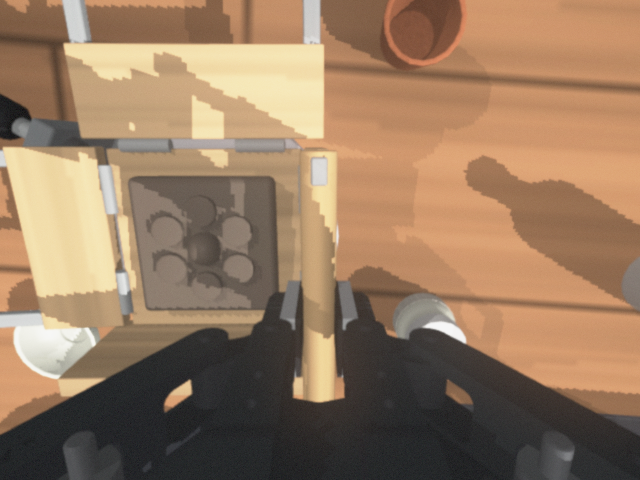

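```bash
cat >> h.py <<'E'
def press(w,flim=14,maxd=.015,step=.001):
    o=np.r_[Rz(P[2])@out[w],0]
    p0=r.current_tool_pos(); f0=r.current_contact_force()@o
    d=0
    while d<maxd:
        d+=step; r.move_linear(p0-o*d,vel=.03); r.sleep(.05)
        f=r.current_contact_force(); print(round(d,4),np.round(f,1),round(f@o,1))
        if f@o>flim: return True
    return False
E
python3 - <<'E'
from h import *
print(press('L')); st()
E
```

```text
0.001 [0.9 5.3 5.3] 5.2
0.002 [-0.1  5.4  5.8] 5.4
0.003 [0.2 6.8 6. ] 6.7
0.004 [-1.2  6.9  5.7] 7.0
0.005 [-0.5 12.8  7.6] 12.8
0.006 [-0.  18.6  7.8] 18.6
True
 9.99 [0.5734 0.0966 0.1973] F [-0.  18.6  7.8] op 0.143
```

```bash
python3 - <<'E'
from h import *
r.set_gripper(.34,35); st('open')
r.move_linear(up(r.current_tool_pos(),.09),vel=.25); st('up')
w='F';g=up(rail(w,th0[w]),OFF)
r.move_to(up(g,.16),Q[w]); r.move_linear(up(g,.07),vel=.25)
st(); snap('wrist','w5');snap('top','t5')
E
python3 - <<'E'
import cv2
a=cv2.imread('pics/t5.png')[170:320,200:390];cv2.imwrite('pics/t5c.png',cv2.resize(a,None,fx=4,fy=4,interpolation=cv2.INTER_CUBIC))
E
```

```text
open 10.3 [0.5732 0.0936 0.1963] F [-0.4  0.4 -0.4] op 0.337
up 10.81 [0.5731 0.0934 0.2865] F [ 0.1  0.6 -1.3] op 0.336
 12.6 [0.4223 0.0184 0.1667] F [0.4 0.3 0.8] op 0.336
```

View pics/w5.png

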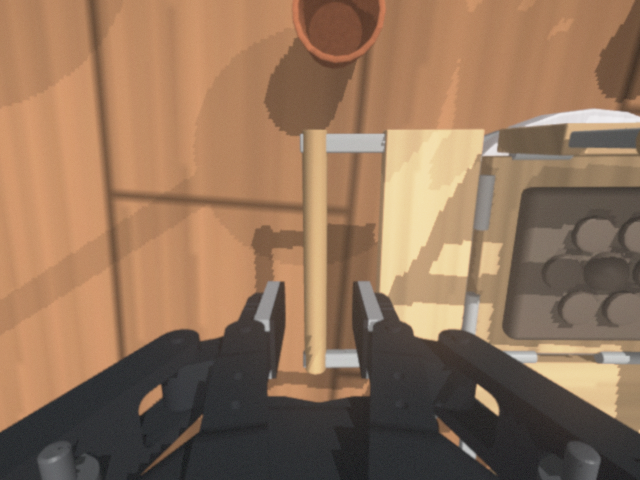

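View pics/t5c.png

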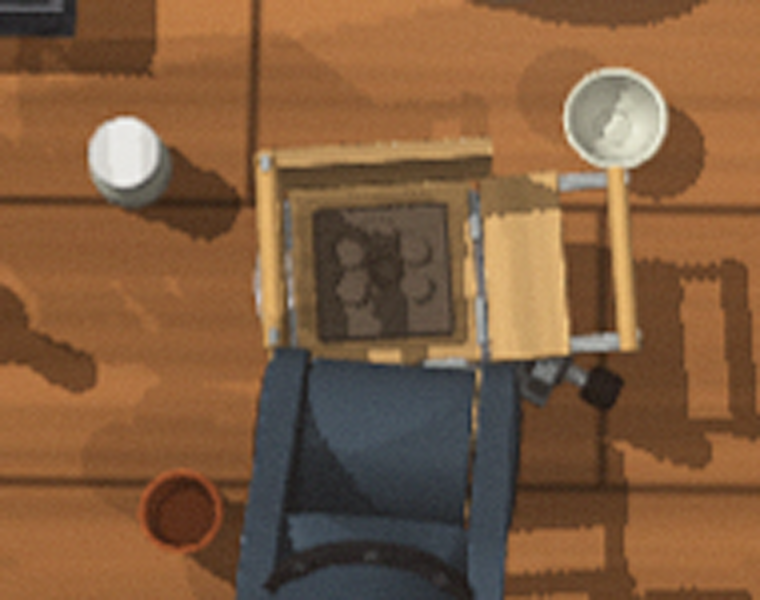

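The left wall is upright, and the front rail (column 315) sits between the jaws (270–367). I'll do the same for the front wall.

Run:
```python
from h import *
w='F';g=up(rail(w,th0[w]),OFF)
r.move_linear(g); st('down')
if abs(r.current_contact_force()).max()<6:
    r.set_gripper(0.0,35); st('grip')
    if r.current_opening()>.1 and raise_wall(w,n=12): 
        print(press(w)); st(); snap('wrist','w6')
```

```text
down 13.32 [0.4224 0.0184 0.0971] F [-0.6 -0.9 -0.4] op 0.34
grip 13.59 [0.4203 0.0183 0.0967] F [-7.7 -2.8  2.6] op 0.152
0.18 13.86 [0.4203 0.0183 0.1086] F [-10.3  -5.    1.8] op 0.146
0.31 14.12 [0.4216 0.0184 0.1203] F [-11.7  -4.    5.2] op 0.147
0.43 14.39 [0.4242 0.0186 0.1318] F [-14.7  -4.6   6.4] op 0.147
0.56 14.66 [0.4281 0.0189 0.1429] F [-17.2  -4.8   9.6] op 0.143
0.69 14.93 [0.4332 0.0192 0.1535] F [-20.4  -4.7  14.9] op 0.14
0.81 15.19 [0.4394 0.0197 0.1635] F [-25.6  -4.9  18.7] op 0.146
0.94 15.46 [0.4469 0.0203 0.1727] F [-30.8  -4.9  28.7] op 0.143
1.07 15.72 [0.4555 0.0209 0.1812] F [-37.   -5.7  41.6] op 0.145
HIGH
```

Run:
```python
from h import *
st(); snap('wrist','w6');snap('side','s6');snap('top','t6'); print(r.current_torque())
for n,a,b,c,d in(('s6',180,310,250,420),('t6',190,310,230,390)):
    im=cv2.imread(f'pics/{n}.png')[a:b,c:d];cv2.imwrite(f'pics/{n}c.png',cv2.resize(im,None,fx=4.5,fy=4.5,interpolation=cv2.INTER_CUBIC))
```

```text
15.72 [0.4555 0.0209 0.1812] F [-37.   -5.7  41.6] op 0.145
[-0.88628747  6.61853216  0.01871875]
```

View pics/w6.png

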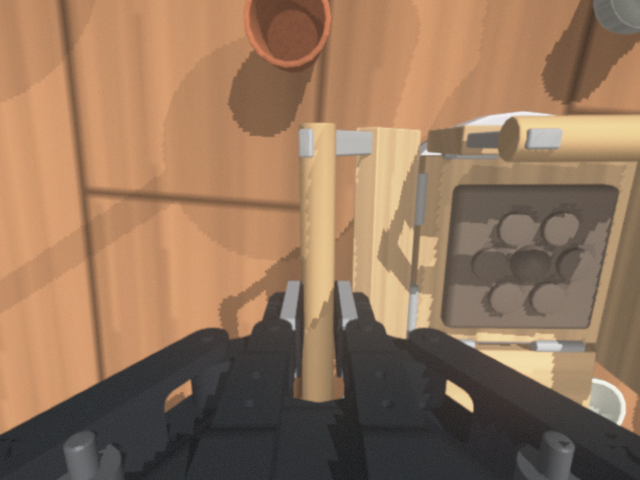

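View pics/s6c.png

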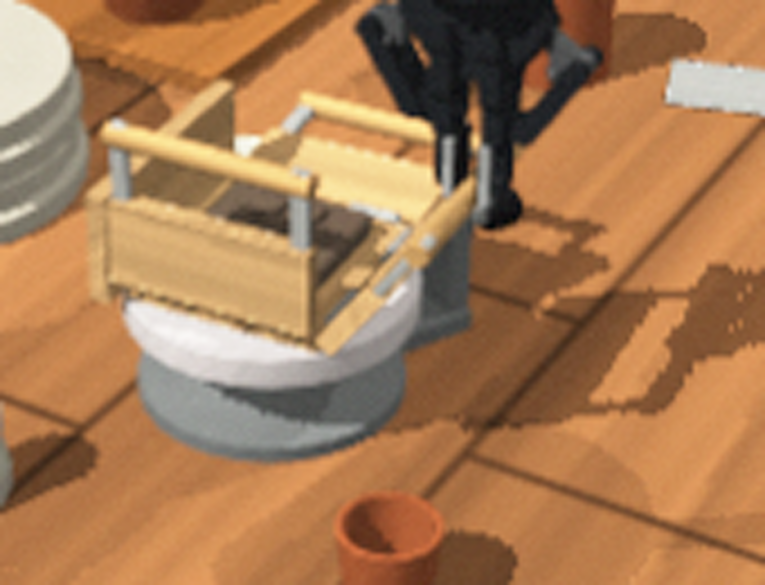

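```bash
cat > wd.py <<'E'
import pickle,cv2,numpy as np
from scipy.spatial.transform import Rotation as Ro
def wpts(name,pts):
    w=pickle.load(open(f"{name}.pkl","rb"))
    B=np.eye(4);B[:3,:3]=Ro.from_quat(w['pose'][1]).as_matrix();B[:3,3]=w['pose'][0];M=B@w["mount"]
    K=np.array([[w["fx"],0,w["cx"]],[0,w["fy"],w["cy"]],[0,0,1]])
    o=[]
    for u,v in pts:
        n=cv2.undistortPoints(np.array([[[u,v]]],float),K,np.array(w["D"]))[0,0]
        z=np.median(w['depth'][v-2:v+3,u]);o.append((M@np.r_[n[0]*z,n[1]*z,z,1])[:3])
    return np.array(o)
E
python3 - <<'E'
from wd import *
P=np.load('wheel.npy');c,s=np.cos(P[2]),np.sin(P[2])
for n,pts in (('w6',[(318,160),(318,200),(318,240),(366,145),(345,143),(360,200),(370,200),(380,200),(390,200),(400,200),(410,200),(417,280),(416,190)]),):
    q=wpts(n,pts);d=q[:,:2]-P[:2];L=np.c_[c*d[:,0]+s*d[:,1],-s*d[:,0]+c*d[:,1],q[:,2]]
    for a,b in zip(pts,L):print(a,b.round(4))
E
```

```text
(318, 160) [-0.1216  0.0594  0.1701]
(318, 200) [-0.1216  0.0448  0.1699]
(318, 240) [-0.1216  0.0296  0.1706]
(366, 145) [-0.1008  0.0645  0.1385]
(345, 143) [-0.111   0.0653  0.1528]
(360, 200) [-0.1019  0.0389  0.1312]
(370, 200) [-0.0975  0.0393  0.1338]
(380, 200) [-0.0924  0.0391  0.1319]
(390, 200) [-0.086   0.0377  0.1233]
(400, 200) [-0.0786  0.0361  0.1123]
(410, 200) [-0.0704  0.0342  0.1002]
(417, 280) [-0.06   -0.0182  0.09  ]
(416, 190) [-0.0656  0.039   0.0932]
```

The wall is at about 0.95 rad, not 1.07. The rail has rolled about 6 mm down the outer pad, so the squeeze itself is creating the force. The stiff hinge will hold the wall, so I'll let go, re-seat and push with the outer finger only.

```bash
cat >> h.py <<'E'
def push_wall(w,t0,t1=1.571,n=6,shift=.003,off=.008,vel=.1,fmax=30):
    o=np.r_[Rz(P[2])@out[w],0]
    for t in np.linspace(t0,t1,n):
        r.move_linear(up(rail(w,t),off)-o*shift,vel=vel); st(f'{t:.2f}')
        if np.linalg.norm(r.current_contact_force())>fmax: print('HIGH');return False
    return True
E
python3 - <<'E'
from h import *
w='F'
r.set_gripper(.26,35); st('open')
r.move_linear(up(rail(w,.95),.008),vel=.05); st('re-seat')
if push_wall(w,1.0): print(press(w,flim=14)); st()
snap('wrist','w7');snap('side','s7')
E
```

```text
open 16.14 [0.4596 0.0211 0.1806] F [-8.8 -1.   6.1] op 0.257
re-seat 16.48 [0.4564 0.0209 0.1712] F [-0.2  0.7  0.3] op 0.26
1.00 16.73 [0.4624 0.0214 0.1742] F [-7.2 -1.1  6.8] op 0.26
1.11 16.99 [0.4719 0.022  0.1803] F [-4.3 -0.6  3.6] op 0.253
1.23 17.25 [0.4821 0.0227 0.185 ] F [-0.3  0.4  0.2] op 0.262
1.34 17.51 [0.4921 0.0235 0.1883] F [-0.   0.2  1.1] op 0.261
1.46 17.77 [0.5022 0.0242 0.1905] F [-1.  -0.  -0.1] op 0.258
1.57 18.02 [0.5121 0.025  0.1916] F [-4.2  0.4 -0.3] op 0.262
0.001 [-6.5 -0.2  3.7] 6.5
0.002 [-11.2  -1.    6.5] 11.3
0.003 [-16.7  -2.   11.4] 16.8
True
 18.93 [0.5126 0.0251 0.1913] F [-16.7  -2.   11.4] op 0.257
```

View pics/w7.png

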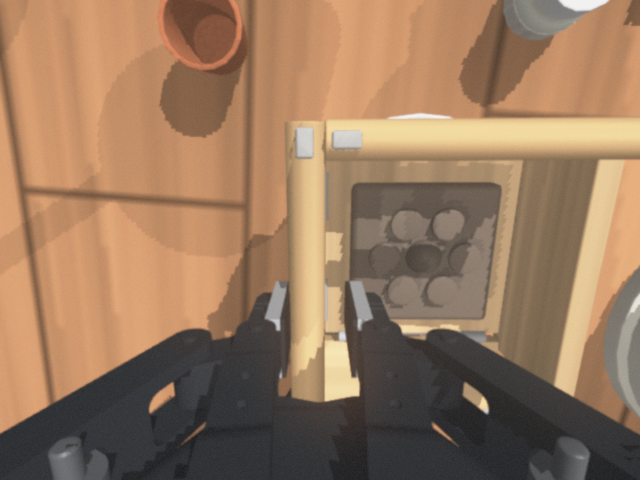

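Run:
```python
from h import *
from wd import wpts
q=wpts('w7',[(307,160),(307,200),(307,250),(420,140),(500,140)])
d=(q[:,:2]-P[:2])@Rz(P[2]);print(np.c_[d,q[:,2]].round(4))
w='F';o=np.r_[Rz(P[2])@out[w],0]
r.move_linear(r.current_tool_pos()+o*.004,vel=.05);st('relax')
r.move_linear(up(r.current_tool_pos(),.09),vel=.25)
r.set_gripper(.34,20)
w='R';g=up(rail(w,th0[w]),OFF)
r.move_to(up(g,.19),Q[w]); r.move_linear(up(g,.07),vel=.25)
st(); snap('wrist','w8')
```

```text
[[-0.0679  0.0599  0.1901]
 [-0.0679  0.0466  0.191 ]
 [-0.0681  0.0287  0.191 ]
 [-0.031   0.0663  0.191 ]
 [-0.0049  0.0662  0.1904]]
relax 19.31 [0.5089 0.0247 0.1915] F [ 0.3 -0.2 -0.2] op 0.263
 22.28 [ 0.5894 -0.126   0.1733] F [ 0.6 -0.1  1.5] op 0.339
```

View pics/w8.png

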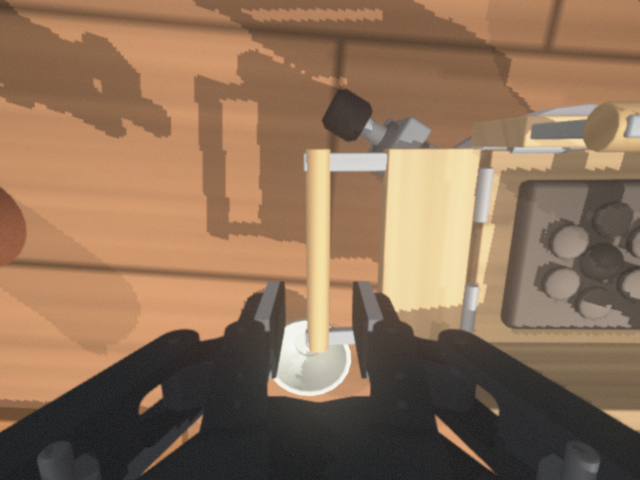

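The front rail is exactly at the upright position (local x −68 mm, top at 191 mm). For the right wall, the rail (column 318) is centred between the jaws. I'll use a light squeeze up to about 0.8 rad, then push.

Run:
```python
from h import *
w='R';g=up(rail(w,th0[w]),OFF-.002)
r.move_linear(g); st('down')
r.set_gripper(0.0,20); st('grip')
ok=r.current_opening()>.1
for t in np.linspace(th0[w],.85,7)[1:]:
    if not ok: break
    r.move_linear(up(rail(w,t),OFF-.002),vel=.1); st(f'{t:.2f}')
    ok=np.linalg.norm(r.current_contact_force())<40
if ok:
    snap('wrist','w9')
    r.set_gripper(.28,20); st('open')
    r.move_linear(up(rail(w,.85),.008),vel=.05); st('re-seat')
    snap('wrist','w10')
```

```text
down 22.97 [ 0.5895 -0.1262  0.1013] F [-0.2  0.2 -0.1] op 0.337
grip 23.24 [ 0.5896 -0.1265  0.1013] F [ 1.5 -2.7  2.8] op 0.154
0.24 23.51 [ 0.5895 -0.1255  0.1127] F [ 1.4 -6.5  2.2] op 0.153
0.36 23.77 [ 0.5894 -0.1233  0.1241] F [ 0.6 -9.1  4.8] op 0.152
0.48 24.04 [ 0.5892 -0.1199  0.1352] F [ -0.9 -12.8   7.7] op 0.152
0.61 24.31 [ 0.5889 -0.1152  0.1459] F [ -2.4 -16.1  11.7] op 0.149
0.73 24.57 [ 0.5885 -0.1094  0.156 ] F [ -4.1 -21.1  16.4] op 0.152
0.85 24.84 [ 0.5881 -0.1025  0.1653] F [ -7.7 -24.8  23.4] op 0.156
open 25.16 [ 0.5866 -0.0982  0.1615] F [ 0.7  0.4 -0.4] op 0.284
re-seat 25.41 [ 0.5869 -0.0983  0.1647] F [ 0.4  0.2 -0.2] op 0.276
```

View pics/w10.png

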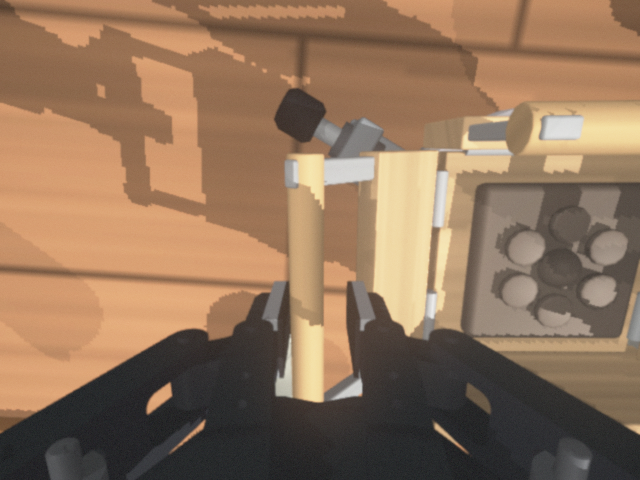

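The wall holds at about 0.8 rad with the rail between the jaws, nearer the outer pad. I'll push it up with that finger.

Run:
```python
from h import *
from wd import wpts
w='R'
if push_wall(w,.95,n=7): print(press(w,flim=14)); st()
snap('wrist','w11')
q=wpts('w11',[(305,170),(305,200),(307,240)]);d=(q[:,:2]-P[:2])@Rz(P[2]);print(np.c_[d,q[:,2]].round(4))
o=np.r_[Rz(P[2])@out[w],0]
r.move_linear(r.current_tool_pos()+o*.004,vel=.05);st('relax')
r.move_linear(up(r.current_tool_pos(),.11),vel=.25)
snap('wrist','w12');snap('top','t12')
```

```text
0.95 25.73 [ 0.5868 -0.0898  0.1725] F [-0.1 -9.4  6. ] op 0.282
1.05 25.98 [ 0.5866 -0.0821  0.1785] F [ 0.  -9.6  6.9] op 0.278
1.16 26.23 [ 0.586  -0.0734  0.1833] F [ 1.2 -7.5  4.3] op 0.284
1.26 26.48 [ 0.585  -0.0639  0.1868] F [ 1.6 -4.9  4.1] op 0.281
1.36 26.73 [ 0.5838 -0.0542  0.1891] F [ 0.5 -1.4  1.4] op 0.285
1.47 26.98 [ 0.5827 -0.0444  0.1906] F [-0.1 -0.3 -0.2] op 0.28
1.57 27.23 [ 0.582  -0.0349  0.1916] F [-0.1 -0.  -0. ] op 0.282
0.001 [ 1.3 -2.5  0.1] 2.6
0.002 [-0.1 -5.5 -0.5] 5.5
0.003 [  0.8 -11.6  -1.2] 11.7
0.004 [  1.7 -16.9  -0.7] 17.0
True
 28.43 [ 0.5818 -0.033   0.1916] F [  1.7 -16.9  -0.7] op 0.282
[[-0.0567 -0.0682  0.1919]
 [-0.0467 -0.0683  0.1916]
 [-0.0322 -0.0678  0.1904]]
relax 28.75 [ 0.582  -0.0369  0.1914] F [1.  0.1 0.5] op 0.28
```

View pics/w11.png

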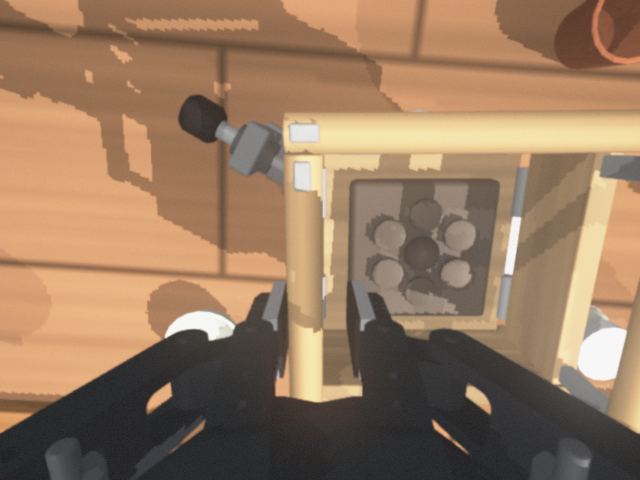

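View pics/w12.png

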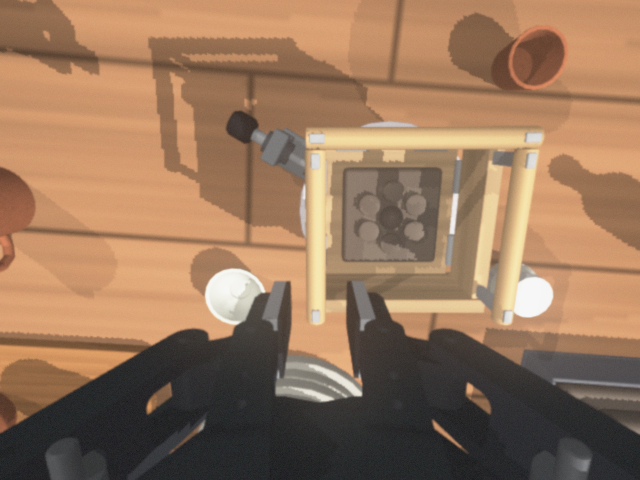

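Run:
```python
from h import *
from wd import wpts
for nm,pts in(('R',[(316,180),(316,220),(316,270)]),('F',[(380,138),(430,138),(480,138)]),('L',[(521,190),(516,230),(511,270)])):
    q=wpts('w12',pts);d=(q[:,:2]-P[:2])@Rz(P[2]);print(nm,np.c_[d,q[:,2]].round(4).tolist())
# knob
k=P[:2]+Rz(P[2])@(.16*np.array([-.5,-np.sqrt(3)/2]));h=P[2]+np.radians(240);print(k,h)
q=wpts('w12',[(238,122),(241,125),(243,122),(247,128)]);print(q.round(4))
for hh in(h,h+np.pi):print(r.inverse_kinematics([*k,.066],quat(hh)))
im=cv2.imread('pics/w12.png')[90:190,200:330];cv2.imwrite('pics/w12c.png',cv2.resize(im,None,fx=5,fy=5,interpolation=cv2.INTER_CUBIC))
```

```text
R [[-0.0428, -0.0687, 0.1908], [-0.0166, -0.0687, 0.1911], [0.0184, -0.0688, 0.1913]]
F [[-0.0687, -0.0288, 0.1907], [-0.0687, 0.0022, 0.1909], [-0.0686, 0.0333, 0.1906]]
L [[-0.0363, 0.0636, 0.1905], [-0.0098, 0.0642, 0.1907], [0.0183, 0.0647, 0.1911]]
[ 0.50776152 -0.11432845] 4.260936128019675
[[ 0.5038 -0.117   0.0772]
 [ 0.5062 -0.1142  0.0773]
 [ 0.5034 -0.1126  0.0765]
 [ 0.5084 -0.1086  0.0778]]
None
[-3.10929353e-01  5.73918658e-01  1.85957934e+00 -4.44089210e-16
  7.08094656e-01  1.40523500e-01]
```

View pics/w12c.png

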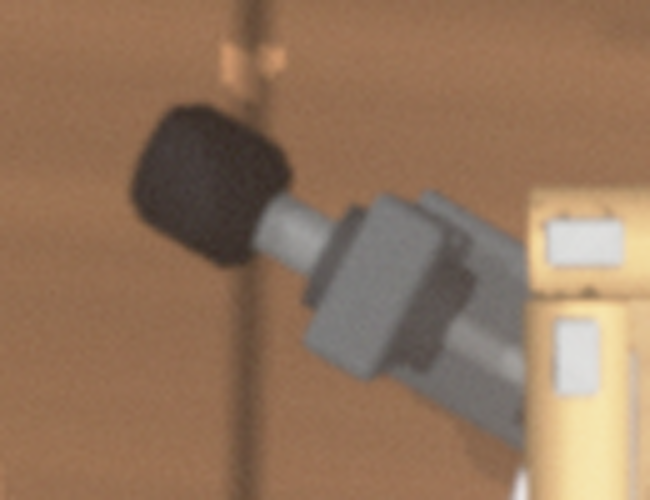

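```bash
cat >> h.py <<'E'
K0=np.r_[P[:2]+Rz(P[2])@(.16*np.array([-.5,-np.sqrt(3)/2])),.065]; H=P[2]+np.radians(240)
pd=np.array([np.cos(H),np.sin(H),0])
def kpose(al,flip,ahead=.008):
    z=np.array([0,0,-1])*np.cos(al)-pd*np.sin(al)
    y=np.cross([0,0,1],pd)*(1 if flip else -1)
    x=np.cross(y,z); M=np.c_[x,y,z]
    return K0-z*ahead,Ro.from_matrix(M).as_quat(),z,x
E
python3 - <<'E'
from h import *
for fl in(0,1):
    for a in (0,20,25,30,40):
        p,q,z,x=kpose(np.radians(a),fl)
        cam=x*.065-z*.12
        print(fl,a,'x',x.round(2),'cam out',(p-K0+cam)@pd, [None if s is None else np.round(s,2) for s in (r.inverse_kinematics(p,q),r.inverse_kinematics(p-z*.09,q),r.inverse_kinematics(p+pd*.025,q))])
E
```

```text
0 0 x [-0.44 -0.9  -0.  ] cam out 0.065 [None, None, None]
0 20 x [-0.41 -0.85 -0.34] cam out 0.10485859869676963 [array([-0.48,  0.57,  1.89,  0.52,  0.75,  2.72]), array([-0.54,  0.42,  1.86,  0.44,  0.94,  2.78]), array([-0.53,  0.57,  1.9 ,  0.51,  0.77,  2.68])]
0 25 x [-0.4  -0.82 -0.42] cam out 0.11300514366019174 [array([-0.52,  0.59,  1.9 ,  0.63,  0.79,  2.59]), array([-0.59,  0.44,  1.87,  0.53,  0.97,  2.66]), array([-0.57,  0.59,  1.9 ,  0.62,  0.81,  2.56])]
0 30 x [-0.38 -0.78 -0.5 ] cam out 0.1202916512459885 [array([-0.56,  0.61,  1.9 ,  0.73,  0.84,  2.48]), array([-0.64,  0.47,  1.87,  0.62,  1.01,  2.56]), array([-0.61,  0.61,  1.9 ,  0.71,  0.86,  2.45])]
0 40 x [-0.33 -0.69 -0.64] cam out 0.13206970284261058 [array([-0.63,  0.66,  1.9 ,  0.89,  0.96,  2.3 ]), array([-0.74,  0.54,  1.86,  0.76,  1.11,  2.38]), array([-0.68,  0.66,  1.89,  0.85,  0.98,  2.28])]
1 0 x [0.44 0.9  0.  ] cam out -0.065 [array([-0.31,  0.56,  1.86, -0.  ,  0.72,  0.14]), array([-0.31,  0.41,  1.81, -0.  ,  0.92,  0.14]), array([-0.36,  0.55,  1.87, -0.  ,  0.72,  0.09])]
1 20 x [0.41 0.85 0.34] cam out -0.01730144200539847 [array([-0.48,  0.57,  1.89,  0.52,  0.75, -0.43]), array([-0.54,  0.42,  1.86,  0.44,  0.94, -0.36]), array([-0.53,  0.57,  1.9 ,  0.51,  0.77, -0.47])]
1 25 x [0.4  0.82 0.42] cam out -0.004814868654572743 [array([-0.52,  0.59,  1.9 ,  0.63,  0.79, -0.55]), array([-0.59,  0.44,  1.87,  0.53,  0.97, -0.48]), array([-0.57,  0.59,  1.9 ,  0.62,  0.81, -0.58])]
1 30 x [0.38 0.78 0.5 ] cam out 0.00770834875401147 [array([-0.56,  0.61,  1.9 ,  0.73,  0.84, -0.66]), array([-0.64,  0.47,  1.87,  0.62,  1.01, -0.58]), array([-0.61,  0.61,  1.9 ,  0.71,  0.86, -0.69])]
1 40 x [0.33 0.69 0.64] cam out 0.032483925237143434 [array([-0.63,  0.66,  1.9 ,  0.89,  0.96, -0.84]), array([-0.74,  0.54,  1.86,  0.76,  1.11, -0.77]), array([-0.68,  0.66,  1.89,  0.85,  0.98, -0.86])]
```

Run:
```python
from h import *
p,q,z,x=kpose(np.radians(30),1)
r.move_to(p-z*.25,q); st()
r.set_gripper(.62,70)
r.move_linear(p-z*.09,vel=.25); st(); snap('wrist','w13');
```

```text
30.61 [ 0.4517 -0.23    0.2882] F [-0.2 -0.8  0.1] op 0.277
 31.79 [ 0.4868 -0.159   0.1508] F [-0.4 -0.  -0.5] op 0.623
```

View pics/w13.png

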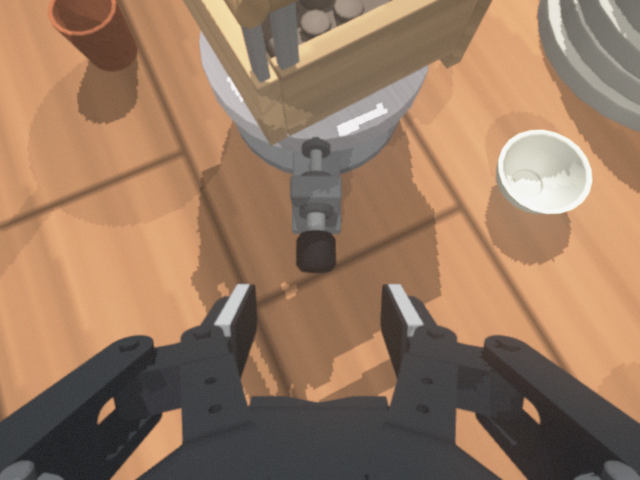

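The knob (column 316, row 250) is centred between the jaws and aligned with the pull axis. I'll go in and grip.

Run:
```python
from h import *
from wd import wpts
q_=wpts('w13',[(316,240),(316,250),(316,262)]);print(q_.round(4),((q_-K0)@pd).round(4))
p,q,z,x=kpose(np.radians(30),1)
r.move_linear(p,vel=.12); st('at')
if np.linalg.norm(r.current_contact_force())<6:
    r.set_gripper(0.0,70); st('grip'); snap('wrist','w14')
```

```text
[[ 0.5095 -0.112   0.0778]
 [ 0.5068 -0.1177  0.0779]
 [ 0.5036 -0.1242  0.077 ]] [-0.0029  0.0034  0.0107]
at 32.74 [ 0.5063 -0.1183  0.0724] F [-0.5  0.6  0.2] op 0.62
grip 33.12 [ 0.505  -0.1179  0.0727] F [-12.1  -3.2  12.5] op 0.28
```

View pics/w14.png

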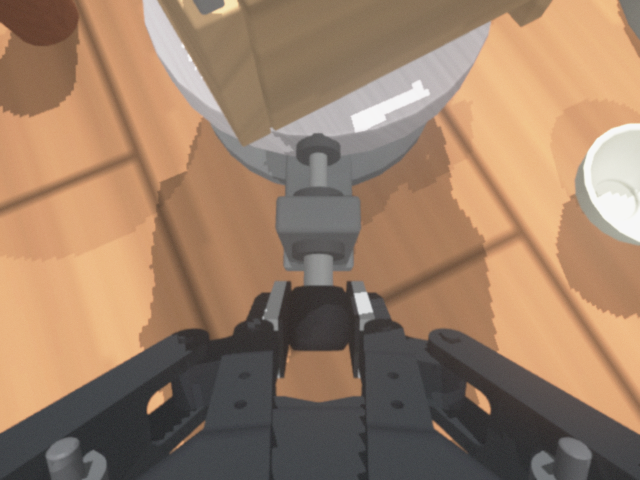

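Run:
```python
from h import *
p0=r.current_tool_pos(); f0=r.current_contact_force()@pd; print('f0',f0)
d=0
while d<.030:
    d+=.002; r.move_linear(p0+pd*d,vel=.05); r.sleep(.03)
    f=r.current_contact_force(); a=(r.current_tool_pos()-p0)@pd
    print(round(d,3),'act',round(a,4),'f',round(f@pd,1),np.round(f,1))
    if d>.014 and f@pd<-26: break
st(); snap('wrist','w15'); snap('side','s15'); snap('top','t15')
```

```text
f0 9.24710737613501
0.002 act 0.0017 f -4.4 [1.3 4.3 2.1]
0.004 act 0.0035 f -4.9 [0.2 5.4 2.2]
0.006 act 0.0055 f -5.4 [0.8 5.7 2.5]
0.008 act 0.0075 f -6.1 [2.2 5.7 2. ]
0.01 act 0.0094 f -6.3 [2.6 5.7 1.4]
0.012 act 0.0114 f -6.6 [2.  6.3 1.3]
0.014 act 0.0133 f -7.8 [2.9 7.3 2. ]
0.016 act 0.0153 f -7.4 [3.  6.8 1. ]
0.018 act 0.0173 f -8.4 [3.3 7.7 0.6]
0.02 act 0.0183 f -17.7 [ 9.9 14.8 -1.8]
0.022 act 0.0186 f -36.0 [22.9 28.9 -6.8]
 36.29 [ 0.4966 -0.1345  0.073 ] F [22.9 28.9 -6.8] op 0.27
```

View pics/w15.png

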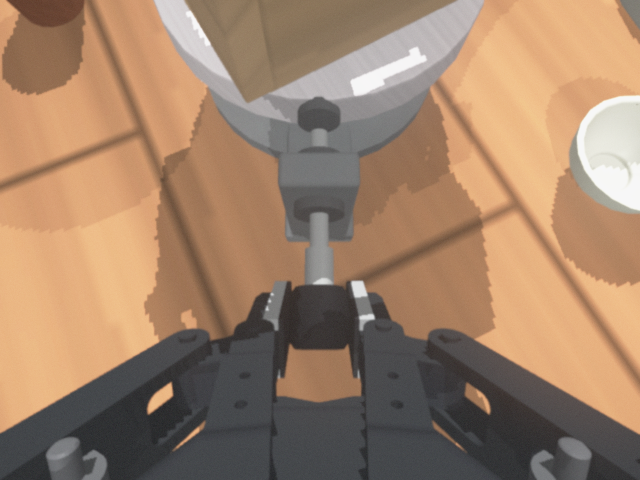

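At 18.3 mm the force jumped, so the plunger is at its stop. I'll ease the pull a little, check that it stays, and check the scene.

Run:
```python
from h import *
a0=r.current_tool_pos()
# commanded = 0.022 from p0 ; back the command off ~1 mm 
p0=np.array([0.505,-0.1179,0.0727])
r.move_linear(p0+pd*.021,vel=.03)
for i in range(4):
    r.sleep(.3); print(round(((r.current_tool_pos()-p0)@pd),4),(r.current_contact_force()@pd).round(1))
st(); snap('wrist','w16'); snap('top','t16');snap('side','s16')
a=cv2.imread('pics/t16.png')[170:320,200:390];cv2.imwrite('pics/t16c.png',cv2.resize(a,None,fx=4,fy=4,interpolation=cv2.INTER_CUBIC))
a=cv2.imread('pics/s16.png')[160:320,200:400];cv2.imwrite('pics/s16c.png',cv2.resize(a,None,fx=3.7,fy=3.7,interpolation=cv2.INTER_CUBIC))
```

```text
0.0185 -27.2
0.0185 -26.2
0.0185 -27.4
0.0185 -26.4
 37.89 [ 0.4967 -0.1344  0.073 ] F [15.7 21.7 -5.3] op 0.276
```

View pics/t16c.png

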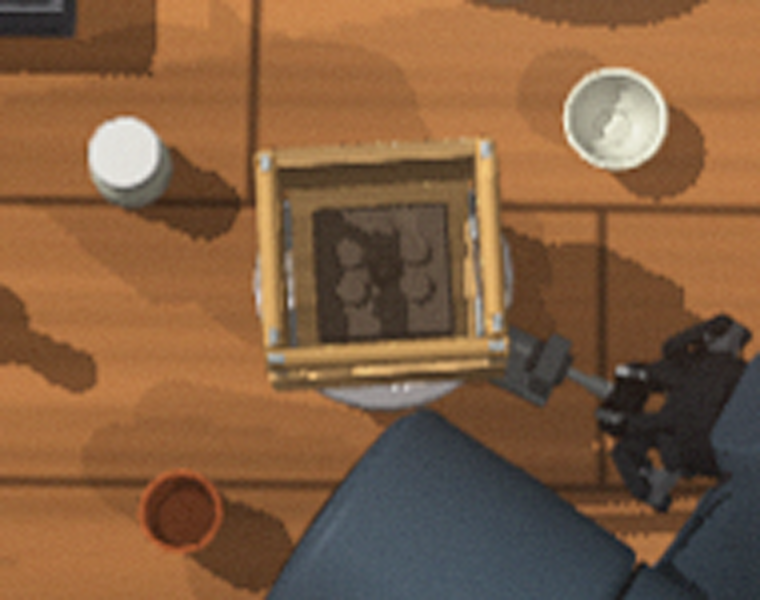

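View pics/s16c.png

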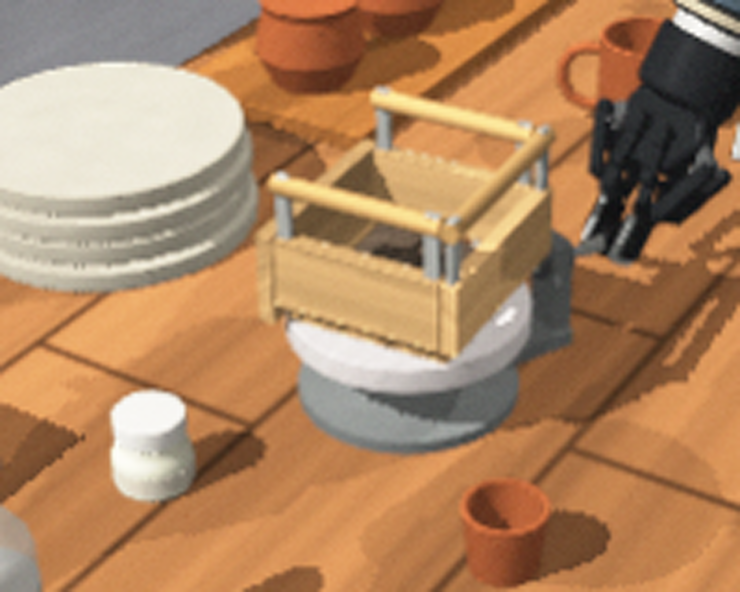

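All the walls are upright, the neck is drawn out, and the jar, pot and bowl haven't moved. I'll hand it in.

Run:
```python
from h import *
r.hand_in(); st()
```

```text
the job is handed in; nothing more can be done
the job is handed in; nothing more can be done
```

All three folded-down walls stand upright. The plunger is pulled back to its stop, and the gripper was still holding it there when I handed in at about 38 s.

- **Walls:** I raised them in the order left, front, right, pressing each against its stop with about 17–19 N. In the depth images the front and right rails are within 1 mm of the upright position. The left rail read about 4 mm further in. I put that down to the camera seeing the rail's inner side, because the wall was pressed to its stop and looks upright in the pictures.
- **Plunger:** The gripper moved 18.3 mm along the pulling axis, then the force jumped. I backed the pull off to about 27 N, and over 1.2 s the position held steady at 18.5 mm. That is gripper travel, so it includes a little give.
- **Surroundings:** The slip jar, small pot and dip bowl are where they were in the earlier pictures. The bottle, mug, spatula and brush were never approached, but I did not measure them again at the end.
- **What went wrong:** On the front wall the rail rolled down between the squeezed pads and the wrist force rose to about 56 N, under the 120 N limit. I let go and finished that wall by pushing it with the outer finger. On the right wall I gripped lightly for the first part and pushed the rest.

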